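# Put the plug gauges back into their case

### The arm

A 6-joint arm with a two-finger parallel gripper is mounted at the origin on the work surface; the furniture and walls round the work are solid. World frame = base frame: x ahead of the robot, y to its left, z up, the work surface at z = 0. Lengths are in m, angles in rad, forces in N, time in s.
With the tool pointing down it reaches from about 0.25 to 0.725 m from the base axis. Payload 4 kg.
Tool frame: the origin (TCP) lies midway between the tips of the shut fingers; the grasp point (between the pads) lies 19 mm behind it; z points along the fingers, y is the line along which they close (so a half turn about z gives the same grasp; the last joint's range is limited). The gripper opens to 85 mm and grips with 20 to 120 N. Pads are 22 mm wide; open, the fingers measure 114 mm over their backs; the gripper's body (76 mm by 85 mm) begins 54 mm behind the grasp point. The pads swing forward as they close: fully open they stand 13 mm farther back than shut.
Start: joints at [1.285, 0.241, 0.005, 1.335, 0, 1.571], TCP at [0.141, 0.48, 0.231] pointing down, gripper open.
Joint ranges: [-2.72, 2.72], [-1.05, 1.87], [-1.09, 1.28], [-1.99, 2.15], [-1.42, 1.44], [-3.14, 3.14]. Speed limits (rad/s): [2.79, 2.79, 3.14, 3.14, 3.14, 3.14].

### API

Orientations are given as a unit quaternion [x, y, z, w].
In Python, from workcell import bot gives the robot as it stands. The module is installed in compiled form; this text tells all that it offers.
- The arm moves only by the tool jog_arm, never from a script. Its argument "deltas" is a list of rows, each an object with "fingers": the opening, from 0 (shut) to 1 (fully open); "delta_pos": the shift along the tool's x, y, z normalised to -1 to 1, where 1 is 300 mm, a list of three; "yaw": the turn about the tool's z normalised to -1 to 1, where 1 is pi/4 rad. A call has 1 to 12 rows; each row is the pose to reach, as a shift and turn from the pose commanded when the call began, along the tool's axes at that moment; what a row does not reach only later rows make up. A row lasts 1/10 s, in which the tool goes at most 50 mm and 8.59 degrees, less where a joint would pass 70% of its speed; a pose out of reach is approached as far as the arm can. A call with a number of a shift or a turn outside -1 to 1 is refused whole. A call with a gripper value outside its range is refused whole. The fingers move at their own pace and stop on an object; the grip force is fixed at half the most. Time passes only in rows, so rows that repeat a pose let the fingers close. It gives the time, the measured TCP pose, the force, the opening and the grip force at its end, in the units of the state.
- bot.get_obs(): the state, without advancing time (a new reading comes with each control period).
- bot.camera(name): name is "scene" or "side" or "wrist"; returns a dict with "image" (384x512x3 uint8, red, green, blue), "range_z" (384x512 float32, m along the optical axis (not along the pixel's ray), 0 where there is no reading), "fx", "fy", "cx", "cy" (pixels), "distortion" ([k1, k2, p1, p2, k3] as OpenCV has them; the pictures are not rectified), "rvec" (rotation vector, rad) and "tvec" (3), from world to camera coordinates, as OpenCV has them. Camera axes: x right, y down, z forward; pixel columns grow to the right and rows downward; lengths in m; the calibration is good to about 2 mm. A picture is of the moment at which its call begins.
- bot.job_done(): hands the job in; it is judged then, once.
The state is a dict: "clock": time; "joint_pos": joint angles; "joint_vel": joint speeds; "tau": joint torques, N m; "eef_pos": TCP position; "tool_rot": TCP orientation; "ft_force": force on the tool from outside, world axes, zero at the start; "ft_torque": the same for the moment, N m; "grip_width": finger opening in m; "grasp_force": force on a finger pad.
Only numpy, scipy, OpenCV 4.12 (cv2) and the standard library are available. Lean on these libraries where they do the work, as an engineer would, in place of code of your own. Each camera call takes 0.05 s, during which the arm holds its last target. There are 200 camera calls.

### The job

Put the four plug gauges away: move each one from the bench rack into the nest of its own colour in the open case, lying fully down and centred in that nest. When all four are in and let go, shut the lid completely.

Things in the scene. Friction and masses are not known exactly. Their poses are not given: they have to be found in the camera images.
- gauge_red: Loose plug gauge, 90 g, round red handle 18 mm thick, 84 mm long; steel ends 8 mm thick stick out 26 mm at +x, 18 mm at -x. Origin on the axis at mid-handle, x along it; roll and end-for-end do not matter. Starts level, axis 38 mm above the bench, in a fixed bench rack (plate top 10 mm; 4 places 56 mm apart; V saddles 24 to 34 mm either side of mid-handle, handle free between them).
- nest_red: Fixed red nest in the case, for the red gauge: plate 112 x 36 x 4 mm with two V saddles, 24 to 34 mm either side of its middle, 31 mm high, V 28 mm wide at the mouth, 50 degree slopes. Origin: middle of its underside, on the case floor; x along the lying gauge. Seated, a gauge is centred over it, parallel to x, axis 28 mm above the origin. Nests stand 56 mm apart, colours in any order.
- gauge_yellow: Loose plug gauge, 90 g, round yellow handle 18 mm thick, 84 mm long; steel ends 10 mm thick stick out 26 mm at +x, 18 mm at -x. Origin on the axis at mid-handle, x along it; roll and end-for-end do not matter. Starts level, axis 38 mm above the bench, in a fixed bench rack (plate top 10 mm; 4 places 56 mm apart; V saddles 24 to 34 mm either side of mid-handle, handle free between them).
- nest_yellow: Fixed yellow nest in the case, for the yellow gauge: plate 112 x 36 x 4 mm with two V saddles, 24 to 34 mm either side of its middle, 31 mm high, V 28 mm wide at the mouth, 50 degree slopes. Origin: middle of its underside, on the case floor; x along the lying gauge. Seated, a gauge is centred over it, parallel to x, axis 28 mm above the origin. Nests stand 56 mm apart, colours in any order.
- gauge_green: Loose plug gauge, 90 g, round green handle 18 mm thick, 84 mm long; steel ends 12 mm thick stick out 26 mm at +x, 18 mm at -x. Origin on the axis at mid-handle, x along it; roll and end-for-end do not matter. Starts level, axis 38 mm above the bench, in a fixed bench rack (plate top 10 mm; 4 places 56 mm apart; V saddles 24 to 34 mm either side of mid-handle, handle free between them).
- nest_green: Fixed green nest in the case, for the green gauge: plate 112 x 36 x 4 mm with two V saddles, 24 to 34 mm either side of its middle, 31 mm high, V 28 mm wide at the mouth, 50 degree slopes. Origin: middle of its underside, on the case floor; x along the lying gauge. Seated, a gauge is centred over it, parallel to x, axis 28 mm above the origin. Nests stand 56 mm apart, colours in any order.
- gauge_white: Loose plug gauge, 90 g, round white handle 18 mm thick, 84 mm long; steel ends 14 mm thick stick out 26 mm at +x, 18 mm at -x. Origin on the axis at mid-handle, x along it; roll and end-for-end do not matter. Starts level, axis 38 mm above the bench, in a fixed bench rack (plate top 10 mm; 4 places 56 mm apart; V saddles 24 to 34 mm either side of mid-handle, handle free between them).
- nest_white: Fixed white nest in the case, for the white gauge: plate 112 x 36 x 4 mm with two V saddles, 24 to 34 mm either side of its middle, 31 mm high, V 28 mm wide at the mouth, 50 degree slopes. Origin: middle of its underside, on the case floor; x along the lying gauge. Seated, a gauge is centred over it, parallel to x, axis 28 mm above the origin. Nests stand 56 mm apart, colours in any order.
- case: Fixed dark grey case, 166 (x) x 282 (y) x 50 mm high, walls and floor 5 mm. Origin: middle of its underside; front at -x. Lid hinge line parallel to y at x = +83, z = +50 mm. Lid: 282 mm wide, 8 mm thick, 166 mm from hinge to edge, a 70 mm wide tab 10 mm further. Its inner bars pass 3 mm over seated gauges; a gauge not down stops it. A clamp's red handle stands 240 mm high before the case.
- case_lid (a joint): Lid angle, rad: 0 fully shut (level on the rim, outer face with its 1.5 mm raised panel 58 to 60 mm above the bench), 1.57 upright, starts at 1.65 to 1.85, leaning back away from the case. Hinge friction (0.28 N m) holds the lid at any angle: push it over and all the way down, 2 to 4 N at the free edge.

How it is judged:
On the way:
1. all four gauges lie in the nests of their colours, let go, with the lid still open (horizontal distance between gauge_red and nest_red below 0.012 m and z of gauge_red in the frame of nest_red between 0.024 and 0.032 m and angle between the x axis of gauge_red and the x axis of nest_red, either way round below 0.1 rad and contact force between the fingers and gauge_red below 0.1 N and horizontal distance between gauge_yellow and nest_yellow below 0.012 m and z of gauge_yellow in the frame of nest_yellow between 0.024 and 0.032 m and angle between the x axis of gauge_yellow and the x axis of nest_yellow, either way round below 0.1 rad and contact force between the fingers and gauge_yellow below 0.1 N and horizontal distance between gauge_green and nest_green below 0.012 m and z of gauge_green in the frame of nest_green between 0.024 and 0.032 m and angle between the x axis of gauge_green and the x axis of nest_green, either way round below 0.1 rad and contact force between the fingers and gauge_green below 0.1 N and horizontal distance between gauge_white and nest_white below 0.012 m and z of gauge_white in the frame of nest_white between 0.024 and 0.032 m and angle between the x axis of gauge_white and the x axis of nest_white, either way round below 0.1 rad and contact force between the fingers and gauge_white below 0.1 N and value of joint case_lid above 1 rad), for 0.2 s.
At the end, for the whole second after the job is handed in: Each gauge lies at rest in the nest of its colour: mid-handle within 12 mm of the nest's middle, axis within 4 mm of its seated height and within 0.1 rad of the nest's direction, released; the lid is shut to within 0.04 rad (horizontal distance between gauge_red and nest_red below 0.012 m and z of gauge_red in the frame of nest_red between 0.024 and 0.032 m and angle between the x axis of gauge_red and the x axis of nest_red, either way round below 0.1 rad and contact force between the fingers and gauge_red below 0.1 N and horizontal distance between gauge_yellow and nest_yellow below 0.012 m and z of gauge_yellow in the frame of nest_yellow between 0.024 and 0.032 m and angle between the x axis of gauge_yellow and the x axis of nest_yellow, either way round below 0.1 rad and contact force between the fingers and gauge_yellow below 0.1 N and horizontal distance between gauge_green and nest_green below 0.012 m and z of gauge_green in the frame of nest_green between 0.024 and 0.032 m and angle between the x axis of gauge_green and the x axis of nest_green, either way round below 0.1 rad and contact force between the fingers and gauge_green below 0.1 N and horizontal distance between gauge_white and nest_white below 0.012 m and z of gauge_white in the frame of nest_white between 0.024 and 0.032 m and angle between the x axis of gauge_white and the x axis of nest_white, either way round below 0.1 rad and contact force between the fingers and gauge_white below 0.1 N and value of joint case_lid below 0.04 rad and linear speed of each of gauge_red, gauge_yellow, gauge_green, gauge_white below 0.02 m/s); the robot touches nothing.
It also fails if it takes over 128 s, if anything falls off the work surface, if the arm or the gripper's body presses on something with over 40 N, if the wrist force passes 120 N, or if a joint passes its speed limit or range.

## Working session

There is one attempt and no reset: what is moved stays moved. The work goes in short steps, Python scripts to look and compute and a tool call to move; the robot and the scene stay as the last step left them, time stands still between calls to the robot, and variables do not carry over. Pictures are saved under pics/ and viewed, at most 14 in all, crops included, and the job is handed in when it is done.

Besides the shell and the picture viewer there is one more tool, called after "Request:" by a JSON object that holds its "op" and its "data", one argument or row to a line. jog_arm: Moves the arm, as the interface text tells. Scaled input: -1 to 1 covers 300 mm each way for a shift and pi/4 rad each way for a turn. Its arguments: {"type":"object","properties":{"deltas":{"type":"array","items":{"type":"object","properties":{"fingers":{"type":"number"},"delta_pos":{"type":"array","items":{"type":"number"}},"yaw":{"type":"number"}}}}},"required":["deltas"]}

```bash
mkdir -p pics
cat > h.py <<'E'
import numpy as np, cv2, json
from workcell import bot
def shot(n,fn=None):
    c=bot.camera(n)
    if fn: cv2.imwrite('pics/'+fn,c['image'][:,:,::-1])
    return c
def pts(c,uv,z=None):
    """pixels -> world: on plane z, or from range if z None"""
    uv=np.array(uv,float).reshape(-1,2)
    K=np.array([[c['fx'],0,c['cx']],[0,c['fy'],c['cy']],[0,0,1]])
    n=cv2.undistortPoints(uv.reshape(-1,1,2),K,np.array(c['distortion'])).reshape(-1,2)
    R=cv2.Rodrigues(np.array(c['rvec'],float))[0]; t=np.array(c['tvec'],float).ravel()
    o=-R.T@t; d=np.c_[n,np.ones(len(n))]@R
    if z is None: s=c['range_z'][uv[:,1].astype(int),uv[:,0].astype(int)]
    else: s=(z-o[2])/d[:,2]
    return o+d*s[:,None]
E
python3 - <<'E'
from h import *
o=bot.get_obs()
for k in o: print(k,np.round(o[k],3))
a=shot('scene','s0.png');b=shot('side','d0.png')
for c in(a,b):
    R=cv2.Rodrigues(np.array(c['rvec'],float))[0];print(-R.T@np.array(c['tvec']).ravel(),R[2])
E
```

```text
clock 0.0
joint_pos [ 1.285  0.241  0.004  1.335 -0.     1.571]
joint_vel [0.001 0.001 0.    0.    0.001 0.   ]
tau [-1.0000e-03 -3.7232e+01  2.5241e+01  1.7000e-02 -0.0000e+00  0.0000e+00]
eef_pos [0.141 0.479 0.23 ]
tool_rot [ 0.142  0.99  -0.001 -0.   ]
ft_force [ 0.028 -0.313  0.3  ]
ft_torque [-0.024 -0.017 -0.035]
grasp_force 0.0
grip_width 0.085
[0.01945239 0.54579425 0.87998804] [ 0.46605736 -0.46441416 -0.75306708]
[ 0.11188249 -0.40367752  0.91607209] [ 0.3727421   0.43194522 -0.82127137]
```

View pics/s0.png

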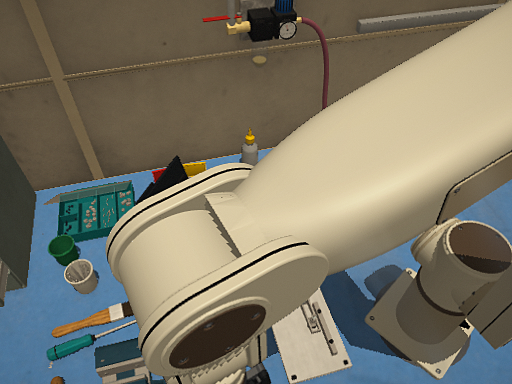

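View pics/d0.png

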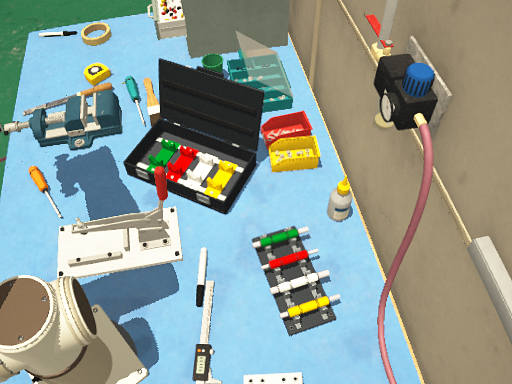

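The side view shows everything. Gauges lie in the rack: green (280,238), red (289,260), white (297,282), yellow (308,307). Nests lie in the same colour order from (160,155) to (220,180), and the clamp's red handle is at (161,183). The scene view is blocked by the arm.

```bash
cat >> h.py <<'E'
def mask(c,col):
    h,s,v=cv2.split(cv2.cvtColor(c['image'],cv2.COLOR_RGB2HSV))
    m={'green':(h>50)&(h<80)&(s>130)&(v>50),'red':((h<6)|(h>174))&(s>150)&(v>80),
     'yellow':(h>20)&(h<32)&(s>150)&(v>100),'white':(s<45)&(v>170)}[col]
    return m
def world(c):
    H,W=c['range_z'].shape; u,v=np.meshgrid(np.arange(W),np.arange(H))
    P=pts(c,np.c_[u.ravel(),v.ravel()]).reshape(H,W,3); P[c['range_z']<=0]=np.nan
    return P
E
python3 - <<'E'
from h import *
c=shot('side');P=world(c);np.set_printoptions(precision=4,suppress=True)
for col in('green','red','yellow','white'):
    m=mask(c,col).astype(np.uint8)
    n,l,st,ce=cv2.connectedComponentsWithStats(m)
    for i in range(1,n):
        if st[i,4]<60: continue
        u,v=ce[i]
        if not(120<u<350 and 130<v<330):continue
        Q=P[l==i]; print(col,ce[i].round(),st[i,4],np.nanmedian(Q,0),np.nanmin(Q,0),np.nanmax(Q,0))
        if u>250:
            p=pts(c,[ce[i]],0.042)[0]; vt,lam,_=np.linalg.svd(Q[:,:2]-Q[:,:2].mean(0),full_matrices=False)[0:3] and (0,0,0)
            r=cv2.minAreaRect(Q[:,:2].astype(np.float32)*1000); print('   centre@42',p, r)
# case corners / lid
for uv in [(126,160),(227,209),(262,90),(163,62),(244,160),(158,122),(161,170),(161,200)]: print(uv,P[uv[1],uv[0]])
E
```

```text
green [163. 155.] 468 [0.4349 0.3298 0.0111] [0.3718 0.3001 0.0028] [0.486  0.3717 0.0404]
green [279. 237.] 307 [ 0.4746 -0.0536  0.0453] [ 0.4345 -0.0742  0.0085] [ 0.5225 -0.0304  0.051 ]
   centre@42 [ 0.4748 -0.0532  0.042 ] ((477.986328125, -53.70510482788086), (17.39434051513672, 90.1772689819336), 68.61666107177734)
red [173. 170.] 882 [0.4192 0.2634 0.0245] [0.309  0.1123 0.0027] [0.5086 0.3362 0.244 ]
red [288. 259.] 339 [ 0.4535 -0.1049  0.0454] [ 0.4123 -0.126   0.0085] [ 0.4996 -0.0836  0.0525]Traceback (most recent call last):
  File "<stdin>", line 12, in <module>
    u, s, vh = gufunc(a, signature=signature)
               ~~~~~~^^^^^^^^^^^^^^^^^^^^^^^^
    raise LinAlgError("SVD did not converge")
numpy.linalg.LinAlgError: SVD did not converge
```

Run:
```python
import cv2
a=cv2.imread('pics/d0.png')[50:330,110:350];cv2.imwrite('pics/d0c.png',cv2.resize(a,(514,600),interpolation=3))
```

```text
(no output)
```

View pics/d0c.png

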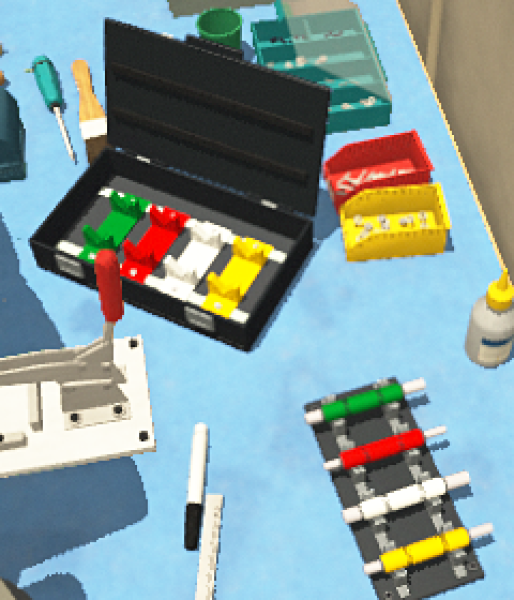

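Run:
```python
from h import *
c=shot('side');P=world(c);np.set_printoptions(precision=4,suppress=True)
U,V=np.meshgrid(np.arange(512),np.arange(384))
rk=(U>250)&(U<345)&(V>222)&(V<330); cs=(U>120)&(U<265)&(V>115)&(V<212)
for col in('green','red','white','yellow'):
    m=mask(c,col)
    q=m&rk&(P[...,2]>.034)&(P[...,2]<.053); Q=P[q]; r=cv2.minAreaRect(Q[:,:2].astype(np.float32)*1000)
    cu=np.array([U[q].mean(),V[q].mean()]);print(col,'gauge',len(Q),np.median(Q,0),pts(c,[cu],.042)[0],r)
    for lo,hi in((.006,.013),(.016,.04)):
        q=m&cs&(P[...,2]>lo)&(P[...,2]<hi)&(P[...,1]>.1);Q=P[q]
        if len(Q)>5: r=cv2.minAreaRect(Q[:,:2].astype(np.float32)*1000);print('  nest',lo,len(Q),Q.mean(0),r)
v=c['image'].max(2)<75
q=v&cs&(abs(P[...,2]-.05)<.004);Q=P[q];r=cv2.minAreaRect(Q[:,:2].astype(np.float32)*1000);print('rim',len(Q),r);print(cv2.boxPoints(r))
L=v&(P[...,2]>.07)&(U>120)&(U<270)&(V<165);Q=P[L];print('lid',len(Q));print(Q[Q[:,2].argmax()],Q.mean(0))
A=np.c_[Q[:,:2],np.ones(len(Q))];
w=np.linalg.svd(Q-Q.mean(0),full_matrices=False)[2][2];print('lid normal',w)
h=(mask(c,'red'))&(P[...,2]>.1)&cs;print('handle',np.nanmin(P[h],0),np.nanmax(P[h],0),np.median(P[h],0))
```

```text
green gauge 287 [ 0.4733 -0.0536  0.0456] [ 0.4747 -0.0525  0.042 ] ((475.1295166015625, -52.69405746459961), (15.708410263061523, 83.38333129882812), 67.57188415527344)
  nest 0.006 253 [0.4322 0.3324 0.0095] ((429.6536865234375, 330.8431396484375), (111.39422607421875, 38.687950134277344), 22.523006439208984)
  nest 0.016 183 [0.4279 0.3288 0.026 ] ((428.62408447265625, 330.97564697265625), (71.99407196044922, 40.12751007080078), 23.964740753173828)
red gauge 324 [ 0.4524 -0.1052  0.0454] [ 0.4535 -0.1042  0.042 ] ((453.98333740234375, -103.34349060058594), (17.855772018432617, 84.13201904296875), 67.70065307617188)
  nest 0.006 316 [0.4518 0.2772 0.0089] ((542.421142578125, 281.6092834472656), (94.23770904541016, 289.357177734375), 86.23374938964844)
  nest 0.016 207 [0.4711 0.2715 0.0264] ((549.2725830078125, 256.9449768066406), (67.51338195800781, 276.130615234375), 78.6407470703125)
white gauge 808 [ 0.4365 -0.1524  0.0435] [ 0.4403 -0.144   0.042 ] ((446.8813781738281, -129.8021240234375), (203.58047485351562, 128.66006469726562), 67.8065185546875)
  nest 0.006 557 [0.4576 0.2
[... 365 characters left out ...]
(18.2673282623291, 84.73959350585938), 67.75419616699219)
  nest 0.006 326 [0.4919 0.1743 0.0099] ((493.8463134765625, 182.59701538085938), (110.7566909790039, 50.302188873291016), 23.44951629638672)
  nest 0.016 195 [0.4923 0.1739 0.0268] ((496.42584228515625, 175.09738159179688), (69.56204223632812, 38.63510513305664), 21.80745506286621)
rim 662 ((463.51611328125, 254.22305297851562), (172.55844116210938, 281.9311218261719), 22.458009719848633)
[[329.9306 351.5385]
 [437.6301  90.9892]
 [597.1016 156.9076]
 [489.4022 417.457 ]]
lid 5662
[0.5787 0.3205 0.221 ] [0.5662 0.2911 0.1456]
lid normal [-0.901  -0.278   0.3332]
handle [0.3095 0.1119 0.1532] [0.334 0.131 0.243] [0.319  0.119  0.2112]
```

```bash
cat >> h.py <<'E'
from scipy.spatial.transform import Rotation as Ro
def go(x,y,z,psi):
    """deltas (jog units) from here to TCP xyz with closing axis (tool y) at psi deg, tool down"""
    o=bot.get_obs();R=Ro.from_quat(o['tool_rot']).as_matrix();p=np.array(o['eef_pos'])
    d=R.T@(np.array([x,y,z])-p)/.3; cur=np.degrees(np.arctan2(R[1,1],R[0,1]))
    w=(psi-cur+90)%180-90
    print('t',round(float(o['clock']),2),'p',p.round(4),'psi',cur.round(2),'q',np.round(o['joint_pos'],2),'tilt',R[:,2].round(3),'-> pos',d.round(4),'dist mm',(d*300).round(1),'yaw',round(-w/45,4))
E
python3 -c "
from h import *
go(.4747,-.0527,.33,67.5);go(.4747,-.0527,.2,67.5)"
```

```text
t 0.2 p [0.1409 0.4793 0.2307] psi 73.63 q [1.28 0.24 0.   1.34 0.   1.57] tilt [-0.    -0.001 -1.   ] -> pos [-1.5676 -1.3882 -0.3291] dist mm [-470.3 -416.5  -98.7] yaw 0.1361
t 0.2 p [0.1409 0.4793 0.2307] psi 73.63 q [1.28 0.24 0.   1.34 0.   1.57] tilt [-0.    -0.001 -1.   ] -> pos [-1.5676 -1.3877  0.1043] dist mm [-470.3 -416.3   31.3] yaw 0.1361
```

Request:
{"op": "jog_arm", "data": {
  "deltas": [
    {"delta_pos": [0, 0, -0.33], "yaw": 0, "fingers": 0.47},
    {"delta_pos": [0, 0, -0.33], "yaw": 0, "fingers": 0.47},
    {"delta_pos": [-0.8, -0.7, -0.33], "yaw": 0.136, "fingers": 0.47},
    {"delta_pos": [-0.8, -0.7, -0.33], "yaw": 0.136, "fingers": 0.47},
    {"delta_pos": [-0.8, -0.7, -0.33], "yaw": 0.136, "fingers": 0.47},
    {"delta_pos": [-0.8, -0.7, -0.33], "yaw": 0.136, "fingers": 0.47},
    {"delta_pos": [-0.8, -0.7, -0.33], "yaw": 0.136, "fingers": 0.47},
    {"delta_pos": [-0.8, -0.7, -0.33], "yaw": 0.136, "fingers": 0.47},
    {"delta_pos": [-0.8, -0.7, -0.33], "yaw": 0.136, "fingers": 0.47}
  ]
}}

```text
clock: 1.1
eef_pos: [0.3132, 0.2074, 0.3304]
tool_rot: [0.197, 0.98, -0.0, 0.0]
ft_force: [0.1, -0.8, -0.0]
grip_width: 0.0401
grasp_force: 0.0
```

```bash
python3 -c "
from h import *
go(.4747,-.0527,.2,67.5)"
```

```text
t 1.1 p [0.3132 0.2074 0.3304] psi 67.24 q [ 0.59 -0.03 -0.05  1.55 -0.    0.98] tilt [ 0.001 -0.001 -1.   ] -> pos [-0.8314 -0.5909  0.4358] dist mm [-249.4 -177.3  130.7] yaw -0.0057
```

Request:
{"op": "jog_arm", "data": {
  "deltas": [
    {"delta_pos": [-0.83, -0.59, 0], "yaw": 0, "fingers": 0.47},
    {"delta_pos": [-0.83, -0.59, 0], "yaw": 0, "fingers": 0.47},
    {"delta_pos": [-0.83, -0.59, 0], "yaw": 0, "fingers": 0.47},
    {"delta_pos": [-0.83, -0.59, 0], "yaw": 0, "fingers": 0.47},
    {"delta_pos": [-0.83, -0.59, 0.4], "yaw": -0.006, "fingers": 0.47},
    {"delta_pos": [-0.83, -0.59, 0.4], "yaw": -0.006, "fingers": 0.47},
    {"delta_pos": [-0.83, -0.59, 0.4], "yaw": -0.006, "fingers": 0.47},
    {"delta_pos": [-0.83, -0.59, 0.4], "yaw": -0.006, "fingers": 0.47},
    {"delta_pos": [-0.83, -0.59, 0.4], "yaw": -0.006, "fingers": 0.47}
  ]
}}

```text
clock: 2.0
eef_pos: [0.4733, -0.0488, 0.2086]
tool_rot: [0.194, 0.981, -0.0, -0.002]
ft_force: [0.2, -0.8, -0.0]
grip_width: 0.0402
grasp_force: 0.0
```

Run:
```python
from h import *
np.set_printoptions(precision=4,suppress=True)
go(.4747,-.0527,.2,67.5)
c=shot('wrist','w1.png');P=world(c)
for col in('green','red','white','yellow'):
    m=mask(c,col)&(P[...,2]>.03)&(P[...,2]<.055)
    n,l,st,ce=cv2.connectedComponentsWithStats(m.astype(np.uint8))
    if n<2: continue
    i=st[1:,4].argmax()+1;vv,uu=np.nonzero(l==i)
    Q=pts(c,np.c_[uu,vv],.042);r=cv2.minAreaRect(Q[:,:2].astype(np.float32)*1000)
    print(col,st[i],'range z top',np.nanpercentile(P[l==i][:,2],90),r,np.nanmedian(P[l==i],0))
```

```text
t 2.0 p [ 0.4733 -0.0488  0.2086] psi 67.65 q [-0.1   0.21 -0.1   1.27  0.    0.29] tilt [-0.005  0.001 -1.   ] -> pos [-0.0095 -0.0102  0.0285] dist mm [-2.8 -3.   8.6] yaw 0.0034
green [ 249  139   16   77 1193] range z top 0.04575729541359112 ((477.73809814453125, -52.495933532714844), (16.59809684753418, 84.23339080810547), 67.14311981201172) [ 0.4749 -0.0516  0.0443]
red [ 462  240   50   90 1300] range z top 0.04838662966760219 ((718.232177734375, 144.97154235839844), (139.71859741210938, 55.74522018432617), 8.456521034240723) [0.7279 0.1477 0.0407]
white [ 143  139   22   77 1144] range z top 0.04568738085883697 ((435.3592224121094, -155.33763122558594), (17.65648078918457, 84.40967559814453), 67.32173919677734) [ 0.4324 -0.1534  0.0441]
yellow [  90  138   28   78 1384] range z top 0.04562864985373268 ((414.07568359375, -205.5724334716797), (20.41472625732422, 85.64261627197266), 67.46674346923828) [ 0.4116 -0.2041  0.0437]
```

View pics/w1.png

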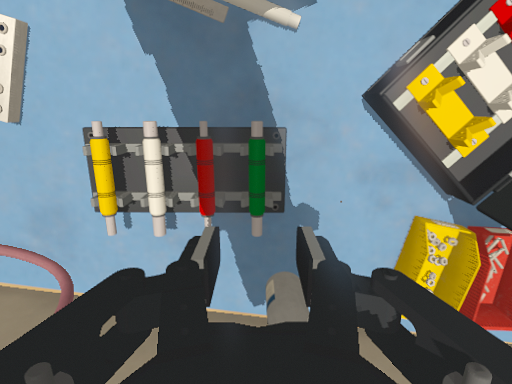

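The wrist view shows the gap between the fingers at u≈260. Below it lie green at (257,177), red (205,177), white (154,177) and yellow (104,177), which agree with the side view to within 3 mm.

Request:
{"op": "jog_arm", "data": {
  "deltas": [
    {"delta_pos": [-0.013, -0.008, 0.2], "yaw": 0.003, "fingers": 0.47},
    {"delta_pos": [-0.013, -0.008, 0.4], "yaw": 0.003, "fingers": 0.47},
    {"delta_pos": [-0.013, -0.008, 0.45], "yaw": 0.003, "fingers": 0.47},
    {"delta_pos": [-0.013, -0.008, 0.45], "yaw": 0.003, "fingers": 0.47},
    {"delta_pos": [-0.013, -0.008, 0.45], "yaw": 0.003, "fingers": 0.47}
  ]
}}

```text
clock: 2.55
eef_pos: [0.4781, -0.051, 0.0773]
tool_rot: [0.193, 0.981, 0.0, 0.001]
ft_force: [-0.4, -0.6, 0.3]
grip_width: 0.0399
grasp_force: 0.0
```

Run:
```python
from h import *
go(.476,-.0525,.022,67.5)
c=shot('wrist','w2.png')
```

```text
t 2.55 p [ 0.4781 -0.051   0.0773] psi 67.73 q [-0.11  0.33 -0.3   0.94  0.    0.28] tilt [ 0.002  0.    -1.   ] -> pos [ 0.005  -0.0073  0.1843] dist mm [ 1.5 -2.2 55.3] yaw 0.0052
```

View pics/w2.png

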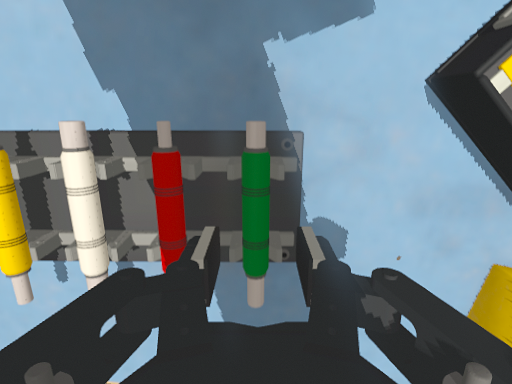

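Green sits centred between the fingers (handle at u≈257, gap 215–303). I'll go down and grip.

Request:
{"op": "jog_arm", "data": {
  "deltas": [
    {"delta_pos": [0.003, -0.006, 0.1], "yaw": 0.005, "fingers": 0.47},
    {"delta_pos": [0.003, -0.006, 0.184], "yaw": 0.005, "fingers": 0.47},
    {"delta_pos": [0.003, -0.006, 0.184], "yaw": 0.005, "fingers": 0.47},
    {"delta_pos": [0.003, -0.006, 0.184], "yaw": 0.005, "fingers": 0.47},
    {"delta_pos": [0.003, -0.006, 0.184], "yaw": 0.005, "fingers": 0},
    {"delta_pos": [0.003, -0.006, 0.184], "yaw": 0.005, "fingers": 0},
    {"delta_pos": [0.003, -0.006, 0.184], "yaw": 0.005, "fingers": 0},
    {"delta_pos": [0.003, -0.006, 0.184], "yaw": 0.005, "fingers": 0},
    {"delta_pos": [0.003, -0.006, 0.184], "yaw": 0.005, "fingers": 0}
  ]
}}

```text
clock: 3.5
eef_pos: [0.478, -0.0527, 0.0224]
tool_rot: [0.196, 0.981, 0.001, 0.003]
ft_force: [-0.1, 2.5, 6.8]
grip_width: 0.0159
grasp_force: 58.4
```

Run:
```python
from h import *
go(.476,-.0525,.022,67.5)
go(.4304,.3312,.22,112.5)
```

```text
t 3.5 p [ 0.478  -0.0527  0.0224] psi 67.45 q [-0.11  0.4  -0.37  0.79  0.    0.28] tilt [ 0.005  0.001 -1.   ] -> pos [ 0.0064 -0.0018  0.0014] dist mm [ 1.9 -0.5  0.4] yaw -0.0012
t 3.5 p [ 0.478  -0.0527  0.0224] psi 67.45 q [-0.11  0.4  -0.37  0.79  0.    0.28] tilt [ 0.005  0.001 -1.   ] -> pos [ 0.6344  1.1231 -0.658 ] dist mm [ 190.3  336.9 -197.4] yaw -1.0012
```

Grip width is 15.9 mm on an 18 mm handle, which suggests the pads are a little high. I'll open, go 4 mm lower and regrip.

Request:
{"op": "jog_arm", "data": {
  "deltas": [
    {"delta_pos": [0.004, -0.002, 0], "yaw": 0, "fingers": 0.47},
    {"delta_pos": [0.004, -0.002, 0], "yaw": 0, "fingers": 0.47},
    {"delta_pos": [0.004, -0.002, 0.014], "yaw": 0, "fingers": 0.47},
    {"delta_pos": [0.004, -0.002, 0.014], "yaw": 0, "fingers": 0.47},
    {"delta_pos": [0.004, -0.002, 0.014], "yaw": 0, "fingers": 0},
    {"delta_pos": [0.004, -0.002, 0.014], "yaw": 0, "fingers": 0},
    {"delta_pos": [0.004, -0.002, 0.014], "yaw": 0, "fingers": 0},
    {"delta_pos": [0.004, -0.002, 0.014], "yaw": 0, "fingers": 0},
    {"delta_pos": [0.004, -0.002, 0.014], "yaw": 0, "fingers": 0}
  ]
}}

```text
clock: 4.4
eef_pos: [0.4749, -0.0516, 0.016]
tool_rot: [0.195, 0.981, 0.002, 0.0]
ft_force: [1.6, 4.2, 0.5]
grip_width: 0.0162
grasp_force: 58.4
```

Run:
```python
from h import *
go(.4304,.3312,.22,112.5)
```

```text
t 4.4 p [ 0.4749 -0.0516  0.016 ] psi 67.49 q [-0.11  0.41 -0.38  0.78  0.    0.28] tilt [ 0.001  0.004 -1.   ] -> pos [ 0.6258  1.1247 -0.6751] dist mm [ 187.7  337.4 -202.5] yaw -1.0001
```

Request:
{"op": "jog_arm", "data": {
  "deltas": [
    {"delta_pos": [0, 0, -0.15], "yaw": 0, "fingers": 0},
    {"delta_pos": [0, 0, -0.3], "yaw": 0, "fingers": 0},
    {"delta_pos": [0, 0, -0.45], "yaw": 0, "fingers": 0},
    {"delta_pos": [0.556, 1.0, -0.45], "yaw": -1, "fingers": 0},
    {"delta_pos": [0.556, 1.0, -0.45], "yaw": -1, "fingers": 0},
    {"delta_pos": [0.556, 1.0, -0.45], "yaw": -1, "fingers": 0},
    {"delta_pos": [0.556, 1.0, -0.45], "yaw": -1, "fingers": 0},
    {"delta_pos": [0.556, 1.0, -0.45], "yaw": -1, "fingers": 0},
    {"delta_pos": [0.556, 1.0, -0.45], "yaw": -1, "fingers": 0},
    {"delta_pos": [0.556, 1.0, -0.45], "yaw": -1, "fingers": 0},
    {"delta_pos": [0.556, 1.0, -0.45], "yaw": -1, "fingers": 0},
    {"delta_pos": [0.556, 1.0, -0.45], "yaw": -1, "fingers": 0}
  ]
}}

```text
clock: 5.6
eef_pos: [0.4346, 0.2883, 0.1502]
tool_rot: [-0.196, 0.981, -0.001, -0.001]
ft_force: [-0.4, -1.1, -1.1]
grip_width: 0.0164
grasp_force: 58.9
```

```bash
cat >> h.py <<'E'
def nests(c,zlo=.004,zhi=.014):
    P=world(c)
    for col in('green','red','white','yellow'):
        m=mask(c,col)&(abs(P[...,0]-.4625)<.14)&(P[...,1]>.1)&(P[...,1]<.42)&(P[...,2]>zlo)&(P[...,2]<zhi)
        n,l,st,ce=cv2.connectedComponentsWithStats(cv2.morphologyEx(m.astype(np.uint8),cv2.MORPH_CLOSE,np.ones((5,5))))
        if n<2: continue
        i=st[1:,4].argmax()+1;Q=P[(l==i)&m]
        print(col,len(Q),cv2.minAreaRect(Q[:,:2].astype(np.float32)*1000),np.nanmedian(Q[:,2]))
E
python3 - <<'E'
from h import *
go(.4304,.3312,.15,112.5)
c=shot('wrist','w3.png');nests(c)
E
```

```text
t 5.6 p [0.4346 0.2883 0.1502] psi 112.56 q [ 0.59  0.33 -0.09  1.15 -0.    0.19] tilt [-0.001 -0.001 -1.   ] -> pos [-0.0419  0.1376  0.0005] dist mm [-12.6  41.3   0.2] yaw 0.0013
green 1568 ((433.96697998046875, 330.511474609375), (61.626808166503906, 36.700130462646484), 21.198524475097656) 0.007739132724166375
red 524 ((458.2215576171875, 268.08941650390625), (47.84435272216797, 16.299591064453125), 14.23922348022461) 0.007790549856052237
white 2580 ((455.8380432128906, 229.67752075195312), (81.25845336914062, 55.23008346557617), 23.14668083190918) 0.0076046920605428725
yellow 2898 ((497.037353515625, 171.5653076171875), (111.40025329589844, 46.65299606323242), 22.376575469970703) 0.007727830530316809
```

View pics/w3.png

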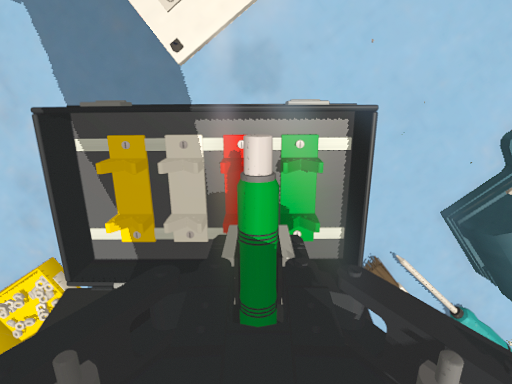

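The wrist view shows the green nest screws at (299,144) and (298,235), the yellow nest screws at (126,146) and (136,237), and the held gauge still straight in the fingers. I'll locate the nests from the screws and get the gauge's offset from the tool.

Run:
```python
from h import *
np.set_printoptions(precision=4,suppress=True)
c=shot('wrist');P=world(c)
S={'g':[(299.5,143.5),(298,235)],'w':[(183,145.5),(188.5,236.5)],'y':[(125.5,146),(136,237)]}
for k,s in S.items():
    p=pts(c,s,.0095);print(k,p[:,:2].ravel(),'mid',p.mean(0)[:2],'len',np.hypot(*(p[1]-p[0])[:2]),pts(c,s)[:,2])
print('front rim',pts(c,[(32,107),(378,104)],.05))
m=mask(c,'green')&(P[...,2]>.1)&(P[...,2]<.25);Q=P[m]
zt=np.percentile(Q[:,2],90);print('top z',zt)
v,u=np.nonzero(m);Q=pts(c,np.c_[u,v],zt-.004);print(cv2.minAreaRect(Q[:,:2].astype(np.float32)*1000))
```

```text
g [0.3876 0.3102 0.4748 0.3484] mid [0.4312 0.3293] len 0.09520328267786769 [0.0095 0.0093]
w [0.432  0.2076 0.5202 0.2431] mid [0.4761 0.2253] len 0.09508783750766645 [0.0101 0.0098]
y [0.4535 0.1564 0.5419 0.1922] mid [0.4977 0.1743] len 0.09540341549605962 [0.0101 0.009 ]
front rim [[0.4401 0.0928 0.05  ]
 [0.333  0.3477 0.05  ]]
top z 0.17990776510884493
((428.6412658691406, 289.7859191894531), (71.55985260009766, 27.567829132080078), 22.585054397583008)
```

Request:
{"op": "jog_arm", "data": {
  "deltas": [
    {"delta_pos": [-0.042, 0.134, 0], "yaw": 0, "fingers": 0},
    {"delta_pos": [-0.042, 0.134, 0], "yaw": 0, "fingers": 0},
    {"delta_pos": [-0.042, 0.134, 0.16], "yaw": 0, "fingers": 0},
    {"delta_pos": [-0.042, 0.134, 0.3], "yaw": 0, "fingers": 0},
    {"delta_pos": [-0.042, 0.134, 0.36], "yaw": 0, "fingers": 0},
    {"delta_pos": [-0.042, 0.134, 0.4], "yaw": 0, "fingers": 0},
    {"delta_pos": [-0.042, 0.134, 0.42], "yaw": 0, "fingers": 0},
    {"delta_pos": [-0.042, 0.134, 0.44], "yaw": 0, "fingers": 0},
    {"delta_pos": [-0.042, 0.134, 0.455], "yaw": 0, "fingers": 0},
    {"delta_pos": [-0.042, 0.134, 0.455], "yaw": 0, "fingers": 0}
  ]
}}

```text
clock: 6.7
eef_pos: [0.4321, 0.3298, 0.0147]
tool_rot: [-0.194, 0.981, 0.0, 0.0]
ft_force: [-0.9, -0.2, -2.0]
grip_width: 0.016
grasp_force: 59.0
```

Run:
```python
from h import *
go(.431,.3302,.012,112.5)
print(bot.get_obs()['ft_force'])
```

```text
t 6.7 p [0.4321 0.3298 0.0147] psi 112.4 q [ 0.65  0.51 -0.2   0.85 -0.    0.26] tilt [ 0.001  0.    -1.   ] -> pos [0.0027 0.0027 0.0091] dist mm [0.8 0.8 2.7] yaw -0.0021
[-0.90420344 -0.15563638 -2.02255164]
```

Request:
{"op": "jog_arm", "data": {
  "deltas": [
    {"delta_pos": [0, 0, 0.007], "yaw": 0, "fingers": 0},
    {"delta_pos": [0, 0, 0.007], "yaw": 0, "fingers": 0},
    {"delta_pos": [0, 0, 0.007], "yaw": 0, "fingers": 0.42},
    {"delta_pos": [0, 0, 0.007], "yaw": 0, "fingers": 0.42},
    {"delta_pos": [0, 0, 0.007], "yaw": 0, "fingers": 0.42},
    {"delta_pos": [0, 0, -0.1], "yaw": 0, "fingers": 0.42},
    {"delta_pos": [0, 0, -0.26], "yaw": 0, "fingers": 0.42},
    {"delta_pos": [0, 0, -0.42], "yaw": 0, "fingers": 0.42},
    {"delta_pos": [0, 0, -0.42], "yaw": 0, "fingers": 0.42}
  ]
}}

```text
clock: 7.6
eef_pos: [0.4358, 0.3328, 0.1481]
tool_rot: [-0.194, 0.981, 0.003, 0.007]
ft_force: [1.0, -0.4, -0.0]
grip_width: 0.0361
grasp_force: 0.0
```

Run:
```python
from h import *
np.set_printoptions(precision=4,suppress=True)
go(.455,-.104,.14,67.5)
c=shot('wrist','w4.png');P=world(c)
m=mask(c,'green')&(P[...,2]>.034)&(P[...,2]<.055);v,u=np.nonzero(m);Q=pts(c,np.c_[u,v],.037)
print(cv2.minAreaRect(Q[:,:2].astype(np.float32)*1000),np.nanpercentile(P[m][:,2],90))
```

```text
t 7.6 p [0.4358 0.3328 0.1481] psi 112.42 q [ 0.65  0.37 -0.03  1.15  0.    0.26] tilt [ 0.012  0.009 -1.   ] -> pos [ 0.4964 -1.3705  0.0149] dist mm [ 148.9 -411.2    4.5] yaw 0.9982
((433.30035400390625, 330.97100830078125), (83.50435638427734, 34.38579559326172), 22.513092041015625) 0.040686534817118925
```

View pics/w4.png

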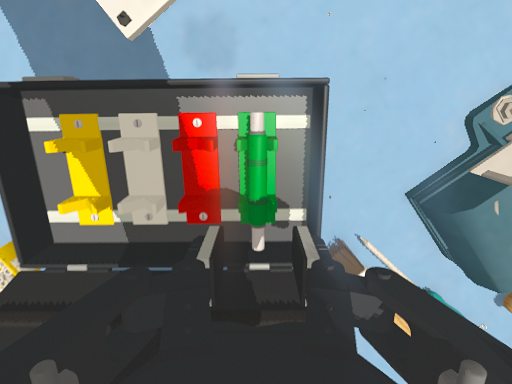

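Green lies parallel in its nest, with its handle at (258,165) within the plate, centre about 2 mm off and top height 41 mm. Next is red.

Request:
{"op": "jog_arm", "data": {
  "deltas": [
    {"delta_pos": [0.36, -1.0, 0], "yaw": 0.998, "fingers": 0.47},
    {"delta_pos": [0.36, -1.0, 0], "yaw": 0.998, "fingers": 0.47},
    {"delta_pos": [0.36, -1.0, 0], "yaw": 0.998, "fingers": 0.47},
    {"delta_pos": [0.36, -1.0, 0], "yaw": 0.998, "fingers": 0.47},
    {"delta_pos": [0.36, -1.0, 0], "yaw": 0.998, "fingers": 0.47},
    {"delta_pos": [0.36, -1.0, 0], "yaw": 0.998, "fingers": 0.47},
    {"delta_pos": [0.36, -1.0, 0], "yaw": 0.998, "fingers": 0.47},
    {"delta_pos": [0.36, -1.0, 0], "yaw": 0.998, "fingers": 0.47}
  ]
}}

```text
clock: 8.45
eef_pos: [0.4453, 0.0086, 0.1393]
tool_rot: [0.198, 0.98, -0.0, -0.001]
ft_force: [0.4, 0.2, -0.3]
grip_width: 0.0398
grasp_force: 0.0
```

Run:
```python
from h import *
go(.455,-.104,.018,67.5)
```

```text
t 8.45 p [0.4453 0.0086 0.1393] psi 67.21 q [ 0.02  0.2  -0.3   1.08 -0.    0.42] tilt [-0.002 -0.    -1.   ] -> pos [-0.176  -0.3331  0.4044] dist mm [-52.8 -99.9 121.3] yaw -0.0065
```

Request:
{"op": "jog_arm", "data": {
  "deltas": [
    {"delta_pos": [-0.176, -0.333, 0], "yaw": -0.006, "fingers": 0.47},
    {"delta_pos": [-0.176, -0.333, 0], "yaw": -0.006, "fingers": 0.47},
    {"delta_pos": [-0.176, -0.333, 0], "yaw": -0.006, "fingers": 0.47},
    {"delta_pos": [-0.176, -0.333, 0], "yaw": -0.006, "fingers": 0.47},
    {"delta_pos": [-0.176, -0.333, 0.16], "yaw": -0.006, "fingers": 0.47},
    {"delta_pos": [-0.176, -0.333, 0.3], "yaw": -0.006, "fingers": 0.47},
    {"delta_pos": [-0.176, -0.333, 0.402], "yaw": -0.006, "fingers": 0.47},
    {"delta_pos": [-0.176, -0.333, 0.402], "yaw": -0.006, "fingers": 0.47},
    {"delta_pos": [-0.176, -0.333, 0.402], "yaw": -0.006, "fingers": 0},
    {"delta_pos": [-0.176, -0.333, 0.402], "yaw": -0.006, "fingers": 0},
    {"delta_pos": [-0.176, -0.333, 0.402], "yaw": -0.006, "fingers": 0},
    {"delta_pos": [-0.176, -0.333, 0.402], "yaw": -0.006, "fingers": 0}
  ]
}}

```text
clock: 9.65
eef_pos: [0.4558, -0.1032, 0.0216]
tool_rot: [0.193, 0.981, -0.003, -0.0]
ft_force: [-4.7, -7.1, 1.3]
grip_width: 0.0159
grasp_force: 58.5
```

Run:
```python
from h import *
go(.4527,.2786,.15,112.5)
```

```text
t 9.65 p [ 0.4558 -0.1032  0.0216] psi 67.71 q [-0.22  0.39 -0.4   0.78 -0.01  0.17] tilt [-0.002 -0.006 -1.   ] -> pos [ 0.492  1.171 -0.435] dist mm [ 147.6  351.3 -130.5] yaw -0.9952
```

Request:
{"op": "jog_arm", "data": {
  "deltas": [
    {"delta_pos": [0, 0, -0.15], "yaw": 0, "fingers": 0},
    {"delta_pos": [0, 0, -0.3], "yaw": 0, "fingers": 0},
    {"delta_pos": [0, 0, -0.435], "yaw": 0, "fingers": 0},
    {"delta_pos": [0.42, 1.0, -0.435], "yaw": -0.995, "fingers": 0},
    {"delta_pos": [0.42, 1.0, -0.435], "yaw": -0.995, "fingers": 0},
    {"delta_pos": [0.42, 1.0, -0.435], "yaw": -0.995, "fingers": 0},
    {"delta_pos": [0.42, 1.0, -0.435], "yaw": -0.995, "fingers": 0},
    {"delta_pos": [0.42, 1.0, -0.435], "yaw": -0.995, "fingers": 0},
    {"delta_pos": [0.42, 1.0, -0.435], "yaw": -0.995, "fingers": 0},
    {"delta_pos": [0.42, 1.0, -0.435], "yaw": -0.995, "fingers": 0},
    {"delta_pos": [0.42, 1.0, -0.435], "yaw": -0.995, "fingers": 0},
    {"delta_pos": [0.42, 1.0, -0.435], "yaw": -0.995, "fingers": 0}
  ]
}}

```text
clock: 10.85
eef_pos: [0.4538, 0.2252, 0.1521]
tool_rot: [-0.197, 0.98, 0.0, 0.001]
ft_force: [-1.0, -0.1, -1.1]
grip_width: 0.0161
grasp_force: 59.0
```

Run:
```python
from h import *
go(.4527,.2786,.014,112.5)
```

```text
t 10.85 p [0.4538 0.2252 0.1521] psi 112.68 q [ 0.46  0.3  -0.13  1.14 -0.    0.06] tilt [ 0.002  0.001 -1.   ] -> pos [-0.064   0.1658  0.4605] dist mm [-19.2  49.7 138.2] yaw 0.004
```

Request:
{"op": "jog_arm", "data": {
  "deltas": [
    {"delta_pos": [-0.064, 0.166, 0], "yaw": 0.004, "fingers": 0},
    {"delta_pos": [-0.064, 0.166, 0], "yaw": 0.004, "fingers": 0},
    {"delta_pos": [-0.064, 0.166, 0.1], "yaw": 0.004, "fingers": 0},
    {"delta_pos": [-0.064, 0.166, 0.25], "yaw": 0.004, "fingers": 0},
    {"delta_pos": [-0.064, 0.166, 0.36], "yaw": 0.004, "fingers": 0},
    {"delta_pos": [-0.064, 0.166, 0.4], "yaw": 0.004, "fingers": 0},
    {"delta_pos": [-0.064, 0.166, 0.42], "yaw": 0.004, "fingers": 0},
    {"delta_pos": [-0.064, 0.166, 0.435], "yaw": 0.004, "fingers": 0},
    {"delta_pos": [-0.064, 0.166, 0.448], "yaw": 0.004, "fingers": 0},
    {"delta_pos": [-0.064, 0.166, 0.448], "yaw": 0.004, "fingers": 0}
  ]
}}

```text
clock: 11.85
eef_pos: [0.4535, 0.2782, 0.0172]
tool_rot: [-0.194, 0.981, 0.001, 0.001]
ft_force: [0.0, 0.5, -0.6]
grip_width: 0.0163
grasp_force: 59.3
```

Run:
```python
from h import *
go(.4527,.2786,.014,112.5)
```

```text
t 11.85 p [0.4535 0.2782 0.0172] psi 112.37 q [ 0.55  0.49 -0.23  0.84  0.    0.16] tilt [ 0.003  0.002 -1.   ] -> pos [0.0021 0.0024 0.0105] dist mm [0.6 0.7 3.2] yaw -0.0029
```

Request:
{"op": "jog_arm", "data": {
  "deltas": [
    {"delta_pos": [0, 0, 0.007], "yaw": 0, "fingers": 0},
    {"delta_pos": [0, 0, 0.007], "yaw": 0, "fingers": 0},
    {"delta_pos": [0, 0, 0.007], "yaw": 0, "fingers": 0.42},
    {"delta_pos": [0, 0, 0.007], "yaw": 0, "fingers": 0.42},
    {"delta_pos": [0, 0, 0.007], "yaw": 0, "fingers": 0.42},
    {"delta_pos": [0, 0, -0.1], "yaw": 0, "fingers": 0.42},
    {"delta_pos": [0, 0, -0.26], "yaw": 0, "fingers": 0.42},
    {"delta_pos": [0, 0, -0.42], "yaw": 0, "fingers": 0.42},
    {"delta_pos": [0, 0, -0.42], "yaw": 0, "fingers": 0.42}
  ]
}}

```text
clock: 12.75
eef_pos: [0.4565, 0.2798, 0.1491]
tool_rot: [-0.194, 0.981, 0.002, 0.006]
ft_force: [1.3, 1.2, 0.2]
grip_width: 0.0362
grasp_force: 0.0
```

```bash
cat >> h.py <<'E'
def seat(c,cols):
    P=world(c)
    for col in cols:
        m=mask(c,col)&(P[...,2]>.034)&(P[...,2]<.055)&(P[...,1]>.12)&(abs(P[...,0]-.4625)<.14);v,u=np.nonzero(m);Q=pts(c,np.c_[u,v],.038)
        if len(Q)>30: print(col,cv2.minAreaRect(Q[:,:2].astype(np.float32)*1000),np.nanpercentile(P[m][:,2],[20,90]))
E
python3 - <<'E'
from h import *
go(.434,-.155,.14,67.5)
c=shot('wrist','w5.png');seat(c,['green','red'])
E
```

```text
t 12.75 p [0.4565 0.2798 0.1491] psi 112.36 q [ 0.55  0.35 -0.07  1.14 -0.    0.16] tilt [ 0.012  0.007 -1.   ] -> pos [ 0.621  -1.3118  0.0193] dist mm [ 186.3 -393.5    5.8] yaw 0.9968
green ((431.8376159667969, 334.24639892578125), (83.13053894042969, 34.02619171142578), 12.0206880569458) [0.03739043 0.04074886]
red ((453.6535949707031, 278.49798583984375), (83.46057891845703, 34.42610168457031), 22.4932861328125) [0.03672589 0.04068889]
```

Request:
{"op": "jog_arm", "data": {
  "deltas": [
    {"delta_pos": [0.47, -1.0, 0.019], "yaw": 0.997, "fingers": 0.47},
    {"delta_pos": [0.47, -1.0, 0.019], "yaw": 0.997, "fingers": 0.47},
    {"delta_pos": [0.47, -1.0, 0.019], "yaw": 0.997, "fingers": 0.47},
    {"delta_pos": [0.47, -1.0, 0.019], "yaw": 0.997, "fingers": 0.47},
    {"delta_pos": [0.47, -1.0, 0.019], "yaw": 0.997, "fingers": 0.47},
    {"delta_pos": [0.47, -1.0, 0.019], "yaw": 0.997, "fingers": 0.47},
    {"delta_pos": [0.47, -1.0, 0.019], "yaw": 0.997, "fingers": 0.47},
    {"delta_pos": [0.47, -1.0, 0.019], "yaw": 0.997, "fingers": 0.47}
  ]
}}

```text
clock: 13.6
eef_pos: [0.4346, -0.057, 0.1348]
tool_rot: [0.198, 0.98, -0.001, -0.001]
ft_force: [-0.2, 0.0, 0.6]
grip_width: 0.0402
grasp_force: 0.0
```

Run:
```python
from h import *
go(.434,-.155,.018,67.5)
```

```text
t 13.6 p [ 0.4346 -0.057   0.1348] psi 67.13 q [-0.13  0.19 -0.32  1.06 -0.    0.27] tilt [-0.003 -0.001 -1.   ] -> pos [-0.1261 -0.3009  0.3895] dist mm [-37.8 -90.3 116.9] yaw -0.0082
```

View pics/w5.png

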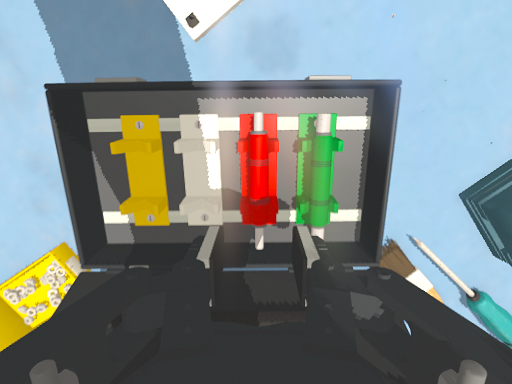

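Red (259,165) and green (320,165) both lie in their nests. Next I'll grip white.

Request:
{"op": "jog_arm", "data": {
  "deltas": [
    {"delta_pos": [-0.126, -0.301, 0], "yaw": -0.008, "fingers": 0.47},
    {"delta_pos": [-0.126, -0.301, 0], "yaw": -0.008, "fingers": 0.47},
    {"delta_pos": [-0.126, -0.301, 0], "yaw": -0.008, "fingers": 0.47},
    {"delta_pos": [-0.126, -0.301, 0], "yaw": -0.008, "fingers": 0.47},
    {"delta_pos": [-0.126, -0.301, 0.15], "yaw": -0.008, "fingers": 0.47},
    {"delta_pos": [-0.126, -0.301, 0.29], "yaw": -0.008, "fingers": 0.47},
    {"delta_pos": [-0.126, -0.301, 0.39], "yaw": -0.008, "fingers": 0.47},
    {"delta_pos": [-0.126, -0.301, 0.39], "yaw": -0.008, "fingers": 0.47},
    {"delta_pos": [-0.126, -0.301, 0.39], "yaw": -0.008, "fingers": 0},
    {"delta_pos": [-0.126, -0.301, 0.39], "yaw": -0.008, "fingers": 0},
    {"delta_pos": [-0.126, -0.301, 0.39], "yaw": -0.008, "fingers": 0},
    {"delta_pos": [-0.126, -0.301, 0.39], "yaw": -0.008, "fingers": 0}
  ]
}}

```text
clock: 14.8
eef_pos: [0.4342, -0.1546, 0.0209]
tool_rot: [0.193, 0.981, -0.005, -0.001]
ft_force: [-8.2, -10.7, 1.9]
grip_width: 0.0163
grasp_force: 58.5
```

Run:
```python
from h import *
go(.4747,.2268,.15,112.5)
```

```text
t 14.8 p [ 0.4342 -0.1546  0.0209] psi 67.76 q [-0.34  0.38 -0.42  0.78 -0.01  0.05] tilt [-0.004 -0.009 -1.   ] -> pos [ 0.3567  1.2235 -0.4419] dist mm [ 107.   367.1 -132.6] yaw -0.9943
```

Request:
{"op": "jog_arm", "data": {
  "deltas": [
    {"delta_pos": [0, 0, -0.15], "yaw": 0, "fingers": 0},
    {"delta_pos": [0, 0, -0.3], "yaw": 0, "fingers": 0},
    {"delta_pos": [0, 0, -0.435], "yaw": 0, "fingers": 0},
    {"delta_pos": [0.3, 1.0, -0.435], "yaw": -0.996, "fingers": 0},
    {"delta_pos": [0.3, 1.0, -0.435], "yaw": -0.996, "fingers": 0},
    {"delta_pos": [0.3, 1.0, -0.435], "yaw": -0.996, "fingers": 0},
    {"delta_pos": [0.3, 1.0, -0.435], "yaw": -0.996, "fingers": 0},
    {"delta_pos": [0.3, 1.0, -0.435], "yaw": -0.996, "fingers": 0},
    {"delta_pos": [0.3, 1.0, -0.435], "yaw": -0.996, "fingers": 0},
    {"delta_pos": [0.3, 1.0, -0.435], "yaw": -0.996, "fingers": 0},
    {"delta_pos": [0.3, 1.0, -0.435], "yaw": -0.996, "fingers": 0},
    {"delta_pos": [0.3, 1.0, -0.435], "yaw": -0.996, "fingers": 0}
  ]
}}

```text
clock: 16.0
eef_pos: [0.4661, 0.1603, 0.1509]
tool_rot: [-0.197, 0.98, -0.0, 0.001]
ft_force: [-0.3, -0.4, -0.9]
grip_width: 0.0159
grasp_force: 59.1
```

Run:
```python
from h import *
go(.4747,.2268,.014,112.5)
```

```text
t 16.0 p [0.4661 0.1603 0.1509] psi 112.73 q [ 0.33  0.28 -0.16  1.13 -0.   -0.07] tilt [ 0.002 -0.    -1.   ] -> pos [-0.1113  0.1936  0.4564] dist mm [-33.4  58.1 136.9] yaw 0.0052
```

Request:
{"op": "jog_arm", "data": {
  "deltas": [
    {"delta_pos": [-0.111, 0.194, 0], "yaw": 0.005, "fingers": 0},
    {"delta_pos": [-0.111, 0.194, 0], "yaw": 0.005, "fingers": 0},
    {"delta_pos": [-0.111, 0.194, 0], "yaw": 0.005, "fingers": 0},
    {"delta_pos": [-0.111, 0.194, 0.12], "yaw": 0.005, "fingers": 0},
    {"delta_pos": [-0.111, 0.194, 0.26], "yaw": 0.005, "fingers": 0},
    {"delta_pos": [-0.111, 0.194, 0.36], "yaw": 0.005, "fingers": 0},
    {"delta_pos": [-0.111, 0.194, 0.4], "yaw": 0.005, "fingers": 0},
    {"delta_pos": [-0.111, 0.194, 0.42], "yaw": 0.005, "fingers": 0},
    {"delta_pos": [-0.111, 0.194, 0.435], "yaw": 0.005, "fingers": 0},
    {"delta_pos": [-0.111, 0.194, 0.446], "yaw": 0.005, "fingers": 0},
    {"delta_pos": [-0.111, 0.194, 0.446], "yaw": 0.005, "fingers": 0}
  ]
}}

```text
clock: 17.1
eef_pos: [0.4752, 0.2269, 0.0168]
tool_rot: [-0.195, 0.981, 0.0, 0.001]
ft_force: [-0.8, -0.9, -1.6]
grip_width: 0.0161
grasp_force: 59.2
```

Run:
```python
from h import *
go(.4747,.2268,.014,112.5)
```

```text
t 17.1 p [0.4752 0.2269 0.0168] psi 112.45 q [ 0.45  0.48 -0.25  0.84 -0.    0.05] tilt [ 0.002  0.001 -1.   ] -> pos [0.0017 0.0002 0.0093] dist mm [0.5 0.1 2.8] yaw -0.0011
```

Request:
{"op": "jog_arm", "data": {
  "deltas": [
    {"delta_pos": [0, 0, 0.007], "yaw": 0, "fingers": 0},
    {"delta_pos": [0, 0, 0.007], "yaw": 0, "fingers": 0},
    {"delta_pos": [0, 0, 0.007], "yaw": 0, "fingers": 0.42},
    {"delta_pos": [0, 0, 0.007], "yaw": 0, "fingers": 0.42},
    {"delta_pos": [0, 0, 0.007], "yaw": 0, "fingers": 0.42},
    {"delta_pos": [0, 0, -0.1], "yaw": 0, "fingers": 0.42},
    {"delta_pos": [0, 0, -0.26], "yaw": 0, "fingers": 0.42},
    {"delta_pos": [0, 0, -0.42], "yaw": 0, "fingers": 0.42},
    {"delta_pos": [0, 0, -0.42], "yaw": 0, "fingers": 0.42}
  ]
}}

```text
clock: 18.0
eef_pos: [0.4789, 0.2288, 0.1491]
tool_rot: [-0.195, 0.981, 0.002, 0.007]
ft_force: [1.4, 0.0, 0.6]
grip_width: 0.0356
grasp_force: 0.0
```

Run:
```python
from h import *
go(.4125,-.2065,.14,67.5)
```

```text
t 18.0 p [0.4789 0.2288 0.1491] psi 112.46 q [ 0.45  0.34 -0.08  1.14 -0.    0.05] tilt [ 0.013  0.006 -1.   ] -> pos [ 0.7592 -1.2564  0.0192] dist mm [ 227.8 -376.9    5.7] yaw 0.9991
```

Request:
{"op": "jog_arm", "data": {
  "deltas": [
    {"delta_pos": [0.6, -1.0, 0.02], "yaw": 0.999, "fingers": 0.47},
    {"delta_pos": [0.6, -1.0, 0.02], "yaw": 0.999, "fingers": 0.47},
    {"delta_pos": [0.6, -1.0, 0.02], "yaw": 0.999, "fingers": 0.47},
    {"delta_pos": [0.6, -1.0, 0.02], "yaw": 0.999, "fingers": 0.47},
    {"delta_pos": [0.6, -1.0, 0.02], "yaw": 0.999, "fingers": 0.47},
    {"delta_pos": [0.6, -1.0, 0.02], "yaw": 0.999, "fingers": 0.47},
    {"delta_pos": [0.6, -1.0, 0.02], "yaw": 0.999, "fingers": 0.47},
    {"delta_pos": [0.6, -1.0, 0.02], "yaw": 0.999, "fingers": 0.47},
    {"delta_pos": [0.6, -1.0, 0.02], "yaw": 0.999, "fingers": 0.47}
  ]
}}

```text
clock: 18.9
eef_pos: [0.4221, -0.1203, 0.1355]
tool_rot: [0.197, 0.98, 0.0, -0.0]
ft_force: [0.6, 0.2, 0.7]
grip_width: 0.0404
grasp_force: 0.0
```

Run:
```python
from h import *
go(.4125,-.2065,.018,67.5)
```

```text
t 18.9 p [ 0.4221 -0.1203  0.1355] psi 67.29 q [-0.28  0.19 -0.32  1.06  0.    0.12] tilt [-0.001  0.001 -1.   ] -> pos [-0.0817 -0.2774  0.3916] dist mm [-24.5 -83.2 117.5] yaw -0.0047
```

Request:
{"op": "jog_arm", "data": {
  "deltas": [
    {"delta_pos": [-0.082, -0.277, 0], "yaw": -0.005, "fingers": 0.47},
    {"delta_pos": [-0.082, -0.277, 0], "yaw": -0.005, "fingers": 0.47},
    {"delta_pos": [-0.082, -0.277, 0], "yaw": -0.005, "fingers": 0.47},
    {"delta_pos": [-0.082, -0.277, 0.02], "yaw": -0.005, "fingers": 0.47},
    {"delta_pos": [-0.082, -0.277, 0.15], "yaw": -0.005, "fingers": 0.47},
    {"delta_pos": [-0.082, -0.277, 0.29], "yaw": -0.005, "fingers": 0.47},
    {"delta_pos": [-0.082, -0.277, 0.39], "yaw": -0.005, "fingers": 0.47},
    {"delta_pos": [-0.082, -0.277, 0.39], "yaw": -0.005, "fingers": 0.47},
    {"delta_pos": [-0.082, -0.277, 0.39], "yaw": -0.005, "fingers": 0},
    {"delta_pos": [-0.082, -0.277, 0.39], "yaw": -0.005, "fingers": 0},
    {"delta_pos": [-0.082, -0.277, 0.39], "yaw": -0.005, "fingers": 0},
    {"delta_pos": [-0.082, -0.277, 0.39], "yaw": -0.005, "fingers": 0}
  ]
}}

```text
clock: 20.1
eef_pos: [0.4137, -0.2069, 0.021]
tool_rot: [0.193, 0.981, -0.002, 0.001]
ft_force: [-4.4, -3.9, 0.4]
grip_width: 0.0158
grasp_force: 58.4
```

Run:
```python
from h import *
go(.4962,.175,.15,112.5)
```

```text
t 20.1 p [ 0.4137 -0.2069  0.021 ] psi 67.71 q [-0.46  0.38 -0.42  0.77 -0.   -0.07] tilt [ 0.    -0.005 -1.   ] -> pos [ 0.2277  1.2803 -0.4359] dist mm [  68.3  384.1 -130.8] yaw -0.9954
```

Request:
{"op": "jog_arm", "data": {
  "deltas": [
    {"delta_pos": [0, 0, -0.15], "yaw": 0, "fingers": 0},
    {"delta_pos": [0, 0, -0.3], "yaw": 0, "fingers": 0},
    {"delta_pos": [0, 0, -0.435], "yaw": 0, "fingers": 0},
    {"delta_pos": [0.18, 1.0, -0.435], "yaw": -0.996, "fingers": 0},
    {"delta_pos": [0.18, 1.0, -0.435], "yaw": -0.996, "fingers": 0},
    {"delta_pos": [0.18, 1.0, -0.435], "yaw": -0.996, "fingers": 0},
    {"delta_pos": [0.18, 1.0, -0.435], "yaw": -0.996, "fingers": 0},
    {"delta_pos": [0.18, 1.0, -0.435], "yaw": -0.996, "fingers": 0},
    {"delta_pos": [0.18, 1.0, -0.435], "yaw": -0.996, "fingers": 0},
    {"delta_pos": [0.18, 1.0, -0.435], "yaw": -0.996, "fingers": 0},
    {"delta_pos": [0.18, 1.0, -0.435], "yaw": -0.996, "fingers": 0}
  ]
}}

```text
clock: 21.2
eef_pos: [0.478, 0.0946, 0.1512]
tool_rot: [-0.197, 0.98, -0.0, 0.002]
ft_force: [-0.5, -0.6, -0.6]
grip_width: 0.0163
grasp_force: 59.0
```

Run:
```python
from h import *
go(.4962,.175,.014,112.5)
```

```text
t 21.2 p [0.478  0.0946 0.1512] psi 112.78 q [ 0.2   0.26 -0.18  1.12 -0.   -0.2 ] tilt [ 0.003  0.    -1.   ] -> pos [-0.1585  0.2238  0.4575] dist mm [-47.5  67.1 137.2] yaw 0.0062
```

Request:
{"op": "jog_arm", "data": {
  "deltas": [
    {"delta_pos": [-0.158, 0.224, 0], "yaw": 0.006, "fingers": 0},
    {"delta_pos": [-0.158, 0.224, 0], "yaw": 0.006, "fingers": 0},
    {"delta_pos": [-0.158, 0.224, 0], "yaw": 0.006, "fingers": 0},
    {"delta_pos": [-0.158, 0.224, 0.12], "yaw": 0.006, "fingers": 0},
    {"delta_pos": [-0.158, 0.224, 0.26], "yaw": 0.006, "fingers": 0},
    {"delta_pos": [-0.158, 0.224, 0.36], "yaw": 0.006, "fingers": 0},
    {"delta_pos": [-0.158, 0.224, 0.4], "yaw": 0.006, "fingers": 0},
    {"delta_pos": [-0.158, 0.224, 0.42], "yaw": 0.006, "fingers": 0},
    {"delta_pos": [-0.158, 0.224, 0.435], "yaw": 0.006, "fingers": 0},
    {"delta_pos": [-0.158, 0.224, 0.447], "yaw": 0.006, "fingers": 0},
    {"delta_pos": [-0.158, 0.224, 0.447], "yaw": 0.006, "fingers": 0}
  ]
}}

```text
clock: 22.3
eef_pos: [0.4966, 0.174, 0.0171]
tool_rot: [-0.193, 0.981, 0.001, 0.002]
ft_force: [-0.6, 2.9, 1.7]
grip_width: 0.0158
grasp_force: 59.3
```

Run:
```python
from h import *
go(.4962,.175,.014,112.5)
```

```text
t 22.3 p [0.4966 0.174  0.0171] psi 112.3 q [ 0.34  0.48 -0.25  0.83  0.   -0.05] tilt [ 0.003  0.003 -1.   ] -> pos [0.0002 0.0036 0.0103] dist mm [0.  1.1 3.1] yaw -0.0044
```

Request:
{"op": "jog_arm", "data": {
  "deltas": [
    {"delta_pos": [0, 0.003, 0.007], "yaw": 0, "fingers": 0},
    {"delta_pos": [0, 0.003, 0.007], "yaw": 0, "fingers": 0},
    {"delta_pos": [0, 0.003, 0.007], "yaw": 0, "fingers": 0.42},
    {"delta_pos": [0, 0.003, 0.007], "yaw": 0, "fingers": 0.42},
    {"delta_pos": [0, 0.003, 0.007], "yaw": 0, "fingers": 0.42},
    {"delta_pos": [0, 0, -0.1], "yaw": 0, "fingers": 0.42},
    {"delta_pos": [0, 0, -0.8], "yaw": 0, "fingers": 0.42},
    {"delta_pos": [0, 0, -0.8], "yaw": 0, "fingers": 0.42},
    {"delta_pos": [0, 0, -0.8], "yaw": 0, "fingers": 0.42},
    {"delta_pos": [0, 0, -0.8], "yaw": 0, "fingers": 0.42},
    {"delta_pos": [0, 0, -0.8], "yaw": 0, "fingers": 0.42}
  ]
}}

```text
clock: 23.4
eef_pos: [0.4983, 0.1736, 0.2622]
tool_rot: [-0.193, 0.981, 0.001, 0.006]
ft_force: [0.1, -0.4, -0.1]
grip_width: 0.036
grasp_force: 0.0
```

Run:
```python
from h import *
go(.4625,.254,.3,112.5)
c=shot('wrist','w6.png');seat(c,['green','red','white','yellow'])
c=shot('side','d6.png')
```

```text
t 23.4 p [0.4983 0.1736 0.2622] psi 112.26 q [ 0.34  0.28  0.13  1.41 -0.   -0.05] tilt [ 0.011  0.004 -1.   ] -> pos [ 0.0073  0.293  -0.1264] dist mm [  2.2  87.9 -37.9] yaw -0.0053
green ((434.5023193359375, 329.7867126464844), (82.09912109375, 35.01529312133789), 22.773406982421875) [0.03657117 0.04076699]
red ((454.6098937988281, 277.5084533691406), (84.3347396850586, 35.70610427856445), 22.881834030151367) [0.03650646 0.04077867]
white ((463.1562805175781, 254.515869140625), (173.44003295898438, 205.58065795898438), 23.070785522460938) [0.03605958 0.04313807]
yellow ((497.0429382324219, 175.61041259765625), (85.65440368652344, 34.786102294921875), 22.869924545288086) [0.0366014  0.04084669]
```

View pics/w6.png

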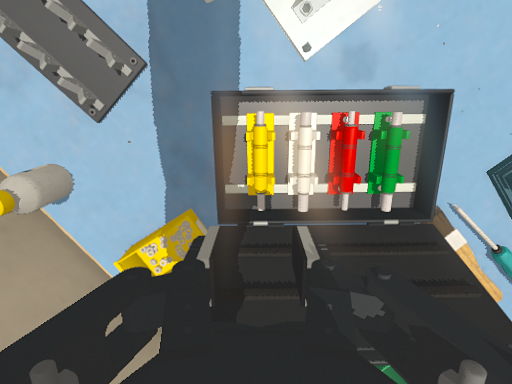

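View pics/d6.png

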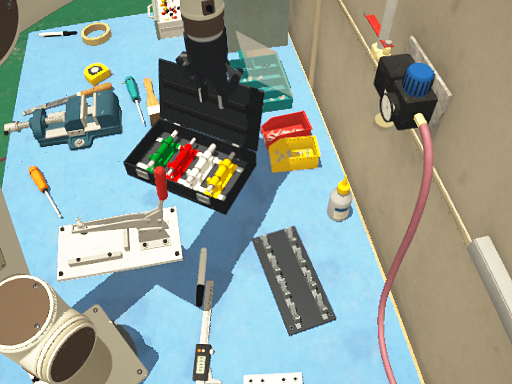

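All four gauges lie in their own nests (yellow 260, white 304, red 346 and green 388 px across, all parallel), and the lid still leans back. Before going behind the lid, I'll check for obstacles there and get the lid angle and the wrist-camera overhang.

```bash
cat >> h.py <<'E'
C0=np.array([.463,.254]);ex=np.array([np.cos(np.radians(22.5)),np.sin(np.radians(22.5))]);ey=np.array([-ex[1],ex[0]])
def case(P): d=P[...,:2]-C0; return np.stack([d@ex,d@ey,P[...,2]],-1)
def goc(x,y,z):
    p=C0+x*ex+y*ey; go(p[0],p[1],z,112.5)
E
python3 - <<'E'
from h import *
np.set_printoptions(precision=3,suppress=True)
w=shot('wrist');R=cv2.Rodrigues(np.array(w['rvec'],float))[0];o=-R.T@np.array(w['tvec'],float).ravel()
print('cam',o,case(o[None])[0]-case(np.array(bot.get_obs()['eef_pos'])[None])[0])
for n in('scene','side'):
    c=shot(n,n+'7.png');q=case(world(c));q=q[~np.isnan(q[...,0])]
    s=q[(q[:,0]>.15)&(q[:,0]<.27)&(abs(q[:,1])<.12)&(q[:,2]<.24)];
    for a in np.arange(.15,.27,.03):
        t=s[(s[:,0]>a)&(s[:,0]<a+.03)]; print(n,a,len(t),np.percentile(t[:,2],[50,99]) if len(t) else '')
    if n=='side':
        l=q[(q[:,0]>.075)&(q[:,0]<.16)&(q[:,1]<-.07)&(q[:,1]>-.139)&(q[:,2]>.07)&(q[:,2]<.23)]
        f=np.polyfit(l[:,2],l[:,0],1);print('lid slope',f,'theta',np.pi/2+np.arctan(f[0]),'top',l[:,2].max(),l[:,0].max())
goc(.168,0,.30)
E
```

```text
cam [0.432 0.146 0.399] [-0.069 -0.     0.143]
scene 0.15 99 [0.001 0.004]
scene 0.18 153 [0.    0.003]
scene 0.21 212 [0.   0.12]
scene 0.24 456 [0.002 0.137]
scene 0.27 0 
side 0.15 51 [-0.     0.028]
side 0.18 95 [0.016 0.044]
side 0.21 39 [0.001 0.136]
side 0.24 280 [0.028 0.138]
side 0.27 0 
lid slope [0.289 0.066] theta 1.8520357980767246 top 0.2120872620896539 0.1337885457012874
t 23.65 p [0.494 0.172 0.253] psi 112.27 q [ 0.34  0.28  0.12  1.41 -0.   -0.05] tilt [-0.004 -0.002 -1.   ] -> pos [-0.566  0.293 -0.159] dist mm [-169.8   88.1  -47.7] yaw -0.0051
```

Request:
{"op": "jog_arm", "data": {
  "deltas": [
    {"delta_pos": [0, 0, -0.16], "yaw": -0.005, "fingers": 0},
    {"delta_pos": [-0.566, 0.293, -0.16], "yaw": -0.005, "fingers": 0},
    {"delta_pos": [-0.566, 0.293, -0.16], "yaw": -0.005, "fingers": 0},
    {"delta_pos": [-0.566, 0.293, -0.16], "yaw": -0.005, "fingers": 0},
    {"delta_pos": [-0.566, 0.293, -0.16], "yaw": -0.005, "fingers": 0},
    {"delta_pos": [-0.566, 0.293, -0.16], "yaw": -0.005, "fingers": 0},
    {"delta_pos": [-0.566, 0.293, -0.16], "yaw": -0.005, "fingers": 0}
  ]
}}

```text
clock: 24.35
eef_pos: [0.619, 0.3192, 0.2968]
tool_rot: [-0.196, 0.981, -0.001, -0.005]
ft_force: [-0.4, -0.6, -0.4]
grip_width: 0.0002
grasp_force: 0.0
```

Run:
```python
from h import *
print(case(np.array(bot.get_obs()['eef_pos'])[None]))
goc(.168,0,.19)
goc(.08,0,.19)
```

```text
[[0.16901479 0.00051407 0.29684549]]
t 24.35 p [0.619  0.3192 0.2968] psi 112.57 q [ 0.48  0.7   0.9   1.78 -0.    0.08] tilt [-0.008 -0.005 -1.   ] -> pos [ 0.     -0.0014  0.3562] dist mm [  0.   -0.4 106.9] yaw 0.0015
t 24.35 p [0.619  0.3192 0.2968] psi 112.57 q [ 0.48  0.7   0.9   1.78 -0.    0.08] tilt [-0.008 -0.005 -1.   ] -> pos [ 0.2933 -0.001   0.3589] dist mm [ 88.   -0.3 107.7] yaw 0.0015
```

Request:
{"op": "jog_arm", "data": {
  "deltas": [
    {"delta_pos": [0, 0, 0.16], "yaw": 0, "fingers": 0},
    {"delta_pos": [0, 0, 0.3], "yaw": 0, "fingers": 0},
    {"delta_pos": [0, 0, 0.355], "yaw": 0, "fingers": 0},
    {"delta_pos": [0, 0, 0.355], "yaw": 0, "fingers": 0},
    {"delta_pos": [0.05, 0, 0.355], "yaw": 0, "fingers": 0},
    {"delta_pos": [0.1, 0, 0.355], "yaw": 0, "fingers": 0},
    {"delta_pos": [0.14, 0, 0.355], "yaw": 0, "fingers": 0},
    {"delta_pos": [0.18, 0, 0.355], "yaw": 0, "fingers": 0},
    {"delta_pos": [0.22, 0, 0.355], "yaw": 0, "fingers": 0},
    {"delta_pos": [0.26, 0, 0.355], "yaw": 0, "fingers": 0}
  ]
}}

```text
clock: 25.35
eef_pos: [0.548, 0.2884, 0.2009]
tool_rot: [-0.195, 0.981, 0.001, 0.004]
ft_force: [1.8, 0.4, 1.2]
grip_width: 0.0001
grasp_force: 1.0
```

```bash
cat >> h.py <<'E'
def lid():
    c=shot('side');q=case(world(c));q=q[~np.isnan(q[...,0])]
    o=bot.get_obs();print('tcp',case(np.array(o['eef_pos'])[None])[0].round(4),'F',np.round(o['ft_force'],1),'t',o['clock'])
    l=q[(q[:,1]<-.07)&(q[:,1]>-.139)&(q[:,2]>.062)&(q[:,2]<.24)&(q[:,0]>-.12)&(q[:,0]<.16)]
    if len(l)>50: 
        r=cv2.fitLine(l[:,[0,2]].astype(np.float32),cv2.DIST_HUBER,0,.01,.01).ravel();print('lid pts',len(l),'theta',np.arctan2(abs(r[1]),-r[0]*np.sign(r[1])).round(3),'top',l[:,2].max())
E
python3 -c "
from h import *
lid()"
```

```text
tcp [ 0.0898 -0.0007  0.2009] F [-1.5 -0.4 -0.2] t 25.4
lid pts 1228 theta 1.525 top 0.21944126964199517
```

Run:
```python
from h import *
for x,z in((.0467,.184),(.028,.175),(.009,.165),(-.0215,.136),(-.042,.1),(-.0494,.073)): goc(x,0,z)
```

```text
t 25.4 p [0.5462 0.2877 0.2009] psi 112.47 q [ 0.48  0.49  0.28  1.36 -0.    0.09] tilt [ 0.005  0.002 -1.   ] -> pos [0.1438 0.0022 0.0556] dist mm [43.2  0.7 16.7] yaw -0.0008
t 25.4 p [0.5462 0.2877 0.2009] psi 112.47 q [ 0.48  0.49  0.28  1.36 -0.    0.09] tilt [ 0.005  0.002 -1.   ] -> pos [0.2063 0.0022 0.0853] dist mm [61.9  0.7 25.6] yaw -0.0008
t 25.4 p [0.5462 0.2877 0.2009] psi 112.47 q [ 0.48  0.49  0.28  1.36 -0.    0.09] tilt [ 0.005  0.002 -1.   ] -> pos [0.2698 0.0021 0.1183] dist mm [80.9  0.6 35.5] yaw -0.0008
t 25.4 p [0.5462 0.2877 0.2009] psi 112.47 q [ 0.48  0.49  0.28  1.36 -0.    0.09] tilt [ 0.005  0.002 -1.   ] -> pos [0.372  0.0021 0.2144] dist mm [111.6   0.6  64.3] yaw -0.0008
t 25.4 p [0.5462 0.2877 0.2009] psi 112.47 q [ 0.48  0.49  0.28  1.36 -0.    0.09] tilt [ 0.005  0.002 -1.   ] -> pos [0.4409 0.002  0.3341] dist mm [132.3   0.6 100.2] yaw -0.0008
t 25.4 p [0.5462 0.2877 0.2009] psi 112.47 q [ 0.48  0.49  0.28  1.36 -0.    0.09] tilt [ 0.005  0.002 -1.   ] -> pos [0.466 0.002 0.424] dist mm [139.8   0.6 127.2] yaw -0.0008
```

Request:
{"op": "jog_arm", "data": {
  "deltas": [
    {"delta_pos": [0.04, 0, 0.012], "yaw": 0, "fingers": 0},
    {"delta_pos": [0.09, 0, 0.032], "yaw": 0, "fingers": 0},
    {"delta_pos": [0.144, 0, 0.053], "yaw": 0, "fingers": 0},
    {"delta_pos": [0.175, 0, 0.068], "yaw": 0, "fingers": 0},
    {"delta_pos": [0.206, 0, 0.083], "yaw": 0, "fingers": 0},
    {"delta_pos": [0.24, 0, 0.1], "yaw": 0, "fingers": 0},
    {"delta_pos": [0.27, 0, 0.118], "yaw": 0, "fingers": 0},
    {"delta_pos": [0.32, 0, 0.16], "yaw": 0, "fingers": 0},
    {"delta_pos": [0.35, 0, 0.19], "yaw": 0, "fingers": 0},
    {"delta_pos": [0.37, 0, 0.214], "yaw": 0, "fingers": 0},
    {"delta_pos": [0.37, 0, 0.214], "yaw": 0, "fingers": 0}
  ]
}}

```text
clock: 26.5
eef_pos: [0.4439, 0.2457, 0.1332]
tool_rot: [-0.195, 0.981, 0.0, 0.0]
ft_force: [0.1, 0.2, 0.5]
grip_width: 0.0
grasp_force: 0.0
```

Run:
```python
from h import *
lid()
for x,z in((-.032,.12),(-.042,.1),(-.0494,.073),(-.051,.058)): goc(x,0,z)
```

```text
tcp [-0.0201 -0.0002  0.1334] F [ 0.5  0.4 -0.7] t 26.55
lid pts 793 theta 0.579 top 0.1501779017344379
t 26.55 p [0.4445 0.2461 0.1334] psi 112.49 q [ 0.51  0.32 -0.15  1.1   0.    0.11] tilt [ 0.001  0.    -1.   ] -> pos [0.0396 0.0008 0.0447] dist mm [11.9  0.2 13.4] yaw -0.0002
t 26.55 p [0.4445 0.2461 0.1334] psi 112.49 q [ 0.51  0.32 -0.15  1.1   0.    0.11] tilt [ 0.001  0.    -1.   ] -> pos [0.073  0.0008 0.1113] dist mm [21.9  0.2 33.4] yaw -0.0002
t 26.55 p [0.4445 0.2461 0.1334] psi 112.49 q [ 0.51  0.32 -0.15  1.1   0.    0.11] tilt [ 0.001  0.    -1.   ] -> pos [0.0977 0.0008 0.2013] dist mm [29.3  0.2 60.4] yaw -0.0002
t 26.55 p [0.4445 0.2461 0.1334] psi 112.49 q [ 0.51  0.32 -0.15  1.1   0.    0.11] tilt [ 0.001  0.    -1.   ] -> pos [0.1031 0.0007 0.2513] dist mm [30.9  0.2 75.4] yaw -0.0002
```

The lid is following (θ≈0.58). I'll continue down, slowly at the end.

Request:
{"op": "jog_arm", "data": {
  "deltas": [
    {"delta_pos": [0.04, 0, 0.045], "yaw": 0, "fingers": 0},
    {"delta_pos": [0.06, 0, 0.08], "yaw": 0, "fingers": 0},
    {"delta_pos": [0.073, 0, 0.111], "yaw": 0, "fingers": 0},
    {"delta_pos": [0.085, 0, 0.15], "yaw": 0, "fingers": 0},
    {"delta_pos": [0.098, 0, 0.2], "yaw": 0, "fingers": 0},
    {"delta_pos": [0.102, 0, 0.225], "yaw": 0, "fingers": 0},
    {"delta_pos": [0.103, 0, 0.238], "yaw": 0, "fingers": 0},
    {"delta_pos": [0.103, 0, 0.244], "yaw": 0, "fingers": 0},
    {"delta_pos": [0.103, 0, 0.248], "yaw": 0, "fingers": 0},
    {"delta_pos": [0.103, 0, 0.248], "yaw": 0, "fingers": 0}
  ]
}}

```text
clock: 27.55
eef_pos: [0.4163, 0.2346, 0.0584]
tool_rot: [-0.195, 0.981, 0.0, 0.0]
ft_force: [0.1, -0.3, -0.5]
grip_width: 0.0001
grasp_force: 0.0
```

```bash
cat >> h.py <<'E'
def top():
    for n in('side',):
        q=case(world(shot(n)));q=q[~np.isnan(q[...,0])]
        l=q[(abs(q[:,1])<.138)&(abs(q[:,0])<.08)&(q[:,2]>.04)&(q[:,2]<.085)&(abs(q[:,1])>.06)]
        f=np.polyfit(l[:,0],l[:,2],1);print(n,len(l),'slope',f, 'edge z',np.median(l[l[:,0]<-.06][:,2]),'hinge z',np.median(l[l[:,0]>.06][:,2]))
E
python3 - <<'E'
from h import *
lid();top()
E
```

```text
tcp [-0.0505 -0.      0.0585] F [ 0.5  0.4 -0.9] t 27.6
lid pts 227 theta 0.002 top 0.0653007536024216
side 2447 slope [-0.00288059  0.05975894] edge z 0.05934501267708481 hinge z 0.05827721221068216
```

Request:
{"op": "jog_arm", "data": {
  "deltas": [
    {"delta_pos": [0, 0, 0.004], "yaw": 0, "fingers": 0},
    {"delta_pos": [0, 0, 0.008], "yaw": 0, "fingers": 0},
    {"delta_pos": [0, 0, 0.01], "yaw": 0, "fingers": 0},
    {"delta_pos": [0, 0, 0.01], "yaw": 0, "fingers": 0}
  ]
}}

```text
clock: 28.05
eef_pos: [0.4165, 0.2347, 0.0578]
tool_rot: [-0.195, 0.981, 0.0, 0.001]
ft_force: [-5.4, -2.2, 17.7]
grip_width: -0.0001
grasp_force: 9.3
```

Run:
```python
from h import *
lid();top()
```

```text
tcp [-0.0503 -0.      0.0578] F [-5.3 -2.7 19.8] t 28.1
lid pts 180 theta 3.141 top 0.06639041610849261
side 2441 slope [-0.0007888   0.05962367] edge z 0.059083492903624246 hinge z 0.058375465827951056
```

The lid now resists firmly (20 N) and is level, so it is shut. I'll lift off and verify.

Request:
{"op": "jog_arm", "data": {
  "deltas": [
    {"delta_pos": [0, 0, -0.05], "yaw": 0, "fingers": 0},
    {"delta_pos": [0, 0, -0.2], "yaw": 0, "fingers": 0},
    {"delta_pos": [0, 0, -0.5], "yaw": 0, "fingers": 0},
    {"delta_pos": [0, 0, -0.7], "yaw": 0, "fingers": 0},
    {"delta_pos": [0, 0, -0.7], "yaw": 0, "fingers": 0},
    {"delta_pos": [0, 0, -0.7], "yaw": 0, "fingers": 0},
    {"delta_pos": [0, 0, -0.7], "yaw": 0, "fingers": 0}
  ]
}}

```text
clock: 28.85
eef_pos: [0.4169, 0.2349, 0.2668]
tool_rot: [-0.195, 0.981, 0.001, 0.002]
ft_force: [-0.1, -0.1, -0.1]
grip_width: -0.0003
grasp_force: 0.0
```

Run:
```python
from h import *
lid();top();shot('side','d9.png')
```

```text
tcp [-5.10e-02 -1.00e-04  2.65e-01] F [-0.5 -0.9 -0.6] t 28.9
lid pts 171 theta 0.0 top 0.0654233394199708
side 3226 slope [-0.00193251  0.05971581] edge z 0.059146028807342876 hinge z 0.058778900814231094
```

View pics/d9.png

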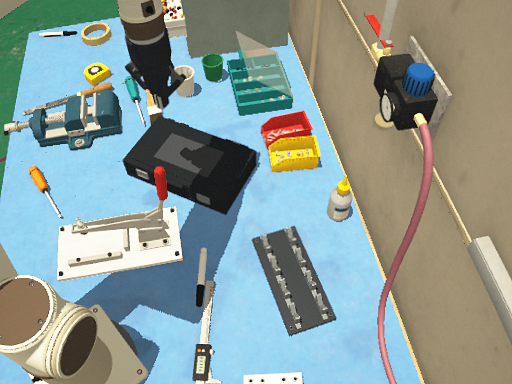

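The case is fully shut (lid level at (190,165), slope about 0.002), the rack is empty and the gripper is clear above.

```bash
python3 -c "
from h import *
print(bot.job_done())"
```

```text
the job is handed in; nothing more can be done
None
```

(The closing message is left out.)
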